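Release the latched key of the vial roller mixer

TASK

The vial mixer has to be switched off: one of its four identical keys is still latched down. With the fingertips tap all four keys lightly, one at a time, from the left one to the right one as the robot sees them, then press the one that you found latched down until its catch lets go, and take the finger away so that it springs up level with the others. Push none of the other three keys more than half way down, and do not lift or shift any of the things that lie around.

Things in the scene. Friction and masses are not known exactly. Their poses are not given: they have to be found in the camera images.
- mixer: white bench-top roller mixer for vials, fixed to the worktop, 200 (x) x 230 (y) mm; origin at the centre of its underside, on the worktop; its x axis points to its back, y to its left (the robot's left too, apart from some yaw), z up. The front deck, 52 mm high, carries a row of four keys along y, 55 mm in front of the origin (x = -55 mm), at y = +72, +24, -24 and -72 mm (pitch 48 mm). Behind it, from x = 0 to +92 mm, two black rollers lie along y between cheeks 85 mm high
- key_a: one of four identical grey push keys of the mixer; which of the four places in the row it stands at changes from run to run. This is its fixed frame: origin on the worktop right under the key's centre, axes parallel to the mixer's. The only part of it that can be touched is the key itself
- key_a_top (a point): centre of the flat top of that key, moving with it. The cap measures 30 (x) x 24 (y) x 10 mm. The top stands 78 mm above the worktop when the key is up, about 70 mm when it is latched down and 64 mm when it is pressed to the bottom
- key_a_travel (a joint): how far that key is down, m: 0 up, about 0.008 latched down, 0.014 bottom stop. A sprung key: 2 N starts it down from the top, then 0.5 N per mm more. Exactly one of the four keys is latched at the start: it does not give under less than 5.5 N, its catch has let go for certain at 0.0125 (8 to 10 N), and when the finger then goes away it springs up to 0. The other keys spring back whenever they are let go
- key_b: one of four identical grey push keys of the mixer; which of the four places in the row it stands at changes from run to run. This is its fixed frame: origin on the worktop right under the key's centre, axes parallel to the mixer's. The only part of it that can be touched is the key itself
- key_b_top (a point): centre of the flat top of that key, moving with it. The cap measures 30 (x) x 24 (y) x 10 mm. The top stands 78 mm above the worktop when the key is up, about 70 mm when it is latched down and 64 mm when it is pressed to the bottom
- key_b_travel (a joint): how far that key is down, m: 0 up, about 0.008 latched down, 0.014 bottom stop. A sprung key: 2 N starts it down from the top, then 0.5 N per mm more. Exactly one of the four keys is latched at the start: it does not give under less than 5.5 N, its catch has let go for certain at 0.0125 (8 to 10 N), and when the finger then goes away it springs up to 0. The other keys spring back whenever they are let go
- key_c: one of four identical grey push keys of the mixer; which of the four places in the row it stands at changes from run to run. This is its fixed frame: origin on the worktop right under the key's centre, axes parallel to the mixer's. The only part of it that can be touched is the key itself
- key_c_top (a point): centre of the flat top of that key, moving with it. The cap measures 30 (x) x 24 (y) x 10 mm. The top stands 78 mm above the worktop when the key is up, about 70 mm when it is latched down and 64 mm when it is pressed to the bottom
- key_c_travel (a joint): how far that key is down, m: 0 up, about 0.008 latched down, 0.014 bottom stop. A sprung key: 2 N starts it down from the top, then 0.5 N per mm more. Exactly one of the four keys is latched at the start: it does not give under less than 5.5 N, its catch has let go for certain at 0.0125 (8 to 10 N), and when the finger then goes away it springs up to 0. The other keys spring back whenever they are let go
- key_d: one of four identical grey push keys of the mixer; which of the four places in the row it stands at changes from run to run. This is its fixed frame: origin on the worktop right under the key's centre, axes parallel to the mixer's. The only part of it that can be touched is the key itself
- key_d_top (a point): centre of the flat top of that key, moving with it. The cap measures 30 (x) x 24 (y) x 10 mm. The top stands 78 mm above the worktop when the key is up, about 70 mm when it is latched down and 64 mm when it is pressed to the bottom
- key_d_travel (a joint): how far that key is down, m: 0 up, about 0.008 latched down, 0.014 bottom stop. A sprung key: 2 N starts it down from the top, then 0.5 N per mm more. Exactly one of the four keys is latched at the start: it does not give under less than 5.5 N, its catch has let go for certain at 0.0125 (8 to 10 N), and when the finger then goes away it springs up to 0. The other keys spring back whenever they are let go
- vial_0: small glass vial, 22 mm across, 47 mm high, standing to the right of the mixer; loose, a bystander; origin at the centre of its underside
- vial_2: small glass vial, 22 mm across, 47 mm high, standing at the front left of the mixer; loose, a bystander; origin at the centre of its underside
- syringe_0: syringe, 24 x 164 x 14 mm, lying in front of the mixer; loose, a bystander; origin at the centre of its underside
- swab_stack_1: flat swab sachet, 50 x 50 x 9 mm, left of the mixer; loose, a bystander; origin at the centre of its underside
- pen_black: black pen, 12 x 142 x 10 mm, lying right of the mixer; loose, a bystander; origin at the centre of its underside
- tape_1: roll of brown tape, 94 mm across, 48 mm high, to the left; loose, a bystander; origin at the centre of its underside

How it is judged:
On the way, in this order (a step that is already met when the one before it is completed fails the run):
1. the leftmost key is touched by the fingers (over 0.3 N) (((contact force between the fingers and key_a above 0.3 N and y of key_a_top in the frame of mixer between 0.048 and 0.2 m) or (contact force between the fingers and key_b above 0.3 N and y of key_b_top in the frame of mixer between 0.048 and 0.2 m) or (contact force between the fingers and key_c above 0.3 N and y of key_c_top in the frame of mixer between 0.048 and 0.2 m) or (contact force between the fingers and key_d above 0.3 N and y of key_d_top in the frame of mixer between 0.048 and 0.2 m))), for 0.04 s.
2. the second key is touched by the fingers (over 0.3 N) (((contact force between the fingers and key_a above 0.3 N and y of key_a_top in the frame of mixer between 0 and 0.048 m) or (contact force between the fingers and key_b above 0.3 N and y of key_b_top in the frame of mixer between 0 and 0.048 m) or (contact force between the fingers and key_c above 0.3 N and y of key_c_top in the frame of mixer between 0 and 0.048 m) or (contact force between the fingers and key_d above 0.3 N and y of key_d_top in the frame of mixer between 0 and 0.048 m))), for 0.04 s.
3. the third key is touched by the fingers (over 0.3 N) (((contact force between the fingers and key_a above 0.3 N and y of key_a_top in the frame of mixer between -0.048 and 0 m) or (contact force between the fingers and key_b above 0.3 N and y of key_b_top in the frame of mixer between -0.048 and 0 m) or (contact force between the fingers and key_c above 0.3 N and y of key_c_top in the frame of mixer between -0.048 and 0 m) or (contact force between the fingers and key_d above 0.3 N and y of key_d_top in the frame of mixer between -0.048 and 0 m))), for 0.04 s.
4. the rightmost key is touched by the fingers (over 0.3 N) (((contact force between the fingers and key_a above 0.3 N and y of key_a_top in the frame of mixer between -0.2 and -0.048 m) or (contact force between the fingers and key_b above 0.3 N and y of key_b_top in the frame of mixer between -0.2 and -0.048 m) or (contact force between the fingers and key_c above 0.3 N and y of key_c_top in the frame of mixer between -0.2 and -0.048 m) or (contact force between the fingers and key_d above 0.3 N and y of key_d_top in the frame of mixer between -0.2 and -0.048 m))), for 0.04 s.
5. the latched key has been released: all four keys stand up within 1.5 mm (value of joint each of key_a_travel, key_b_travel, key_c_travel, key_d_travel below 0.0015 m), for 0.1 s.
At the end, for the whole second after the job is handed in: all four keys are up (within 1.5 mm of their top position) and the loose things around are within 15 mm of where they stood (all of step 5 and distance of each of vial_0, vial_2, syringe_0, swab_stack_1, pen_black, tape_1 from where it was at the start of the episode below 0.015 m); the robot touches nothing.
It fails at once if a key that was up is pushed down by more than 7.5 mm ((value of joint key_a_travel above 0.0075 m and distance of key_a_top from where it was at the start of the episode above 0.0074 m) or (value of joint key_b_travel above 0.0075 m and distance of key_b_top from where it was at the start of the episode above 0.0074 m) or (value of joint key_c_travel above 0.0075 m and distance of key_c_top from where it was at the start of the episode above 0.0074 m) or (value of joint key_d_travel above 0.0075 m and distance of key_d_top from where it was at the start of the episode above 0.0074 m)).
It fails at once if a loose thing is lifted, carried or knocked away by more than 15 mm (not (distance of each of vial_0, vial_2, syringe_0, swab_stack_1, pen_black, tape_1 from where it was at the start of the episode below 0.015 m)).
It also fails if it takes over 45 s, if anything falls off the work surface, if the arm or the gripper's body presses on something with over 40 N, if the wrist force passes 120 N, or if a joint passes its speed limit or range.

ROBOT

A 7-joint arm with a two-finger parallel gripper is mounted at the origin on a cart in front of the work surface, level with it; the furniture and walls round the work are solid. World frame = base frame: x ahead of the robot, y to its left, z up, the work surface at z = 0. Lengths are in m, angles in rad, forces in N, time in s.
With the tool pointing down it reaches from about 0.4 to 0.85 m from the base axis. Payload 4.5 kg.
Tool frame: the origin (TCP) lies on the centre line of the jaws, within the pads' length; the fingertips stand r.tips_ahead ahead of it and the grasp point (between the pads) is the TCP (r.tips_ahead is the distance from the TCP to the fingertips, in m); z points along the fingers, y is the direction in which the jaws open and shut (so a half turn about z gives the same grasp; the last joint's range is limited). The gripper opens to 88 mm and grips with 3 to 60 N. Pads are 18 mm wide; open, the fingers measure 123 mm over their backs; the gripper's body (75 mm by 187 mm) begins 45 mm behind the grasp point.
Start: joints at [-1.294, 0.689, -0.195, 1.565, 0.157, 0.902, -0.215], TCP at [0.15, 0.607, 0.258] pointing down, gripper open.
Joint ranges: [-3.01, 3.01], [-0.46, 2.08], [-1.47, 1.51], [0.13, 2.56], [-1, 4.14], [0.04, 2.09], [-2.66, 2.66]. Speed limits (rad/s): [2.57, 2.57, 3.14, 3.14, 3.14, 3.14, 3.14].

INTERFACE

Orientations are given as a unit quaternion [x, y, z, w].
In Python, from plant import r gives the robot as it stands.
- The arm moves only by the shell command python3 -m inch 'ROWS' [FORCE]. ROWS is JSON, a list of rows, each a list of 5 numbers: the shift along the world's x, y, z in units of 25 mm (1.0 is 25 mm), then the turn about the world's z in units of 6 degrees (1.0 is 6 degrees), then the finger opening in mm, from 0 to 88.1. A call has 1 to 5 rows; each row shifts and turns the commanded pose from where the row before left it; what a row does not reach is not made up. A row lasts 1/10 s, in which the tool goes at most 50 mm and 8.59 degrees, less where a joint would pass 70% of its speed; a pose out of reach is approached as far as the arm can. A call is refused whole if a number of a shift passes 1 or a number of a turn 1, either way. A call with a gripper value outside its range is refused whole. The fingers move at their own pace and stop on an object; FORCE is the grip in N (left out, the last holds). Time passes only in rows, so rows that do not move let the fingers close. It gives the time, the measured TCP pose, the force and the opening at its end, in the units of the state.
- r.get_state(): the state, without advancing time (a new reading comes with each control period).
- r.snapshot(name): name is "scene" or "side" or "wrist"; returns a dict with "pixels" (384x512x3 uint8, red, green, blue), "range_z" (384x512 float32, m along the optical axis (not along the pixel's ray), 0 where there is no reading), "K" (3x3 intrinsics, pixels), "position" and "attitude" of the camera in the world. Camera axes: x right, y up, looking along -z (the intrinsics and any distortion apply to the point x, -y, -z); pixel columns grow to the right and rows downward; lengths in m; the calibration is good to about 2 mm. The wrist camera is an equidistant fisheye: a pixel r from the principal point sees the ray r / f radians off the axis. A picture is of the moment at which its call begins.
- r.finish_job(): hands the job in, once; it reports no verdict.
The state is a dict: "clock": time; "q": joint angles; "qd": joint speeds; "joint_torque": joint torques, N m; "tool_pos": TCP position; "eef_rot": TCP orientation; "contact_force": force on the tool from outside, world axes, zero at the start; "moment": the same for the moment, N m; "opening": opening from 0.0 (shut) to 1.0 (fully open).
Only numpy, scipy, OpenCV 4.12 (cv2) and the standard library are available. Lean on these libraries where they do the work, as an engineer would, in place of code of your own. Each camera call takes 0.05 s, during which the arm holds its last target. There are 200 camera calls.

## Working session

There is one attempt and no reset: what is moved stays moved. The work goes in short steps, Python scripts to look and compute and a shell command to move; the robot and the scene stay as the last step left them, time stands still between calls to the robot, and variables do not carry over. Pictures are saved under pics/ and viewed, about 8 in all and at most 12, crops included, and the job is handed in when it is done.

```bash
mkdir -p pics; ls; cat > h.py <<'E'
import numpy as np, cv2
from plant import r
from scipy.spatial.transform import Rotation as R
def Rc(s):
    a=np.array(s["attitude"],float)
    return a.reshape(3,3) if a.size==9 else R.from_quat(a).as_matrix()
def cloud(s):
    d=s["range_z"];K=s["K"];v,u=np.mgrid[:d.shape[0],:d.shape[1]]
    c=np.stack([(u-K[0,2])/K[0,0]*d,-(v-K[1,2])/K[1,1]*d,-d],-1)
    return c@Rc(s).T+np.array(s["position"])
def save(s,n): cv2.imwrite("pics/"+n,s["pixels"][:,:,::-1])
E
python3 - <<'E'
from h import *
for n in("scene","side"):
    s=r.snapshot(n);np.savez(n+".npz",**s);save(s,n+"0.png");print(n,s["K"],s["position"],s["attitude"])
st=r.get_state();print(st,r.tips_ahead)
a=cv2.imread("pics/scene0.png");b=cv2.imread("pics/side0.png")
cv2.imwrite("pics/both.png",np.vstack([cv2.resize(a,(400,300)),cv2.resize(b,(400,300))]))
E
```

```text
pics
scene [[420.67165808   0.         254.54626177]
 [  0.         420.67165808 184.44010596]
 [  0.           0.           1.        ]] [-0.11196886 -0.43314504  0.77511491] [ 0.39924331 -0.17861824 -0.35933431  0.82436591]
side [[346.8547938    0.         260.26561324]
 [  0.         346.8547938  191.67568878]
 [  0.           0.           1.        ]] [ 0.52626384 -0.74196031  0.49345347] [0.53903204 0.00431493 0.00976865 0.84221756]
{'clock': 0.1, 'q': array([-1.29418297,  0.68989982, -0.19454652,  1.56624609,  0.15731093,
        0.90255479, -0.21512514]), 'qd': array([ 0.00069833, -0.00102891, -0.00103439, -0.00284737, -0.00135646,
       -0.00048088, -0.00039873]), 'joint_torque': array([-2.94184283e-03, -5.28498995e+01, -1.27095457e+00, -1.53836775e+01,
       -5.24640502e-02,  2.01551855e-03,  6.38655320e-05]), 'tool_pos': array([0.15017007, 0.60611628, 0.25698948]), 'eef_rot': array([ 1.21069341e-01,  9.92643683e-01, -8.55808505e-04, -4.13792422e-05]), 'contact_force': array([0.12482876, 0.55101755, 0.06193598]), 'moment': array([-0.04326621,  0.0428142 , -0.02515017]), 'opening': 1.0015496561462265} 0.019
```

View pics/scene0.png

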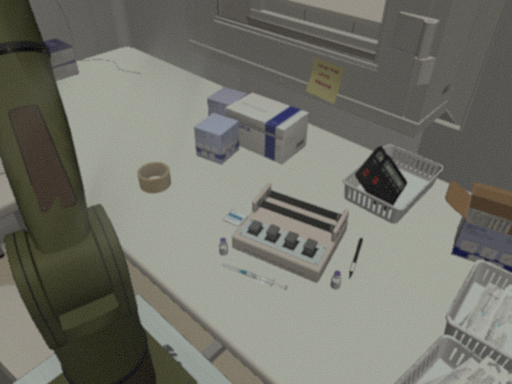

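View pics/side0.png

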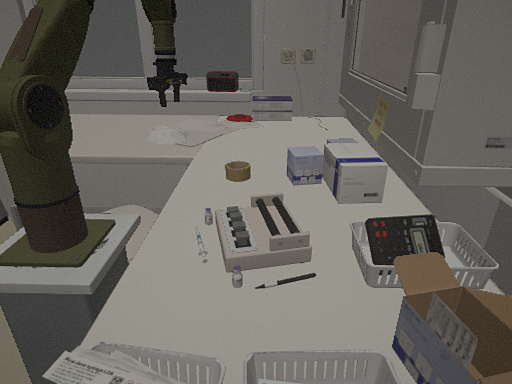

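The scene view shows the mixer with its four keys at about (256,227), (273,233), (291,240) and (309,247). In the side view they run from (234,212) to (241,240). The vials and syringe lie in front of it and at its sides. Next I segment the keys in both views.

```bash
python3 - <<'E'
from h import *
for n,box in(("scene",(240,212,325,262)),("side",(222,200,258,252))):
    s=dict(np.load(n+".npz"));P=cloud(s);x0,y0,x1,y1=box
    g=s["pixels"].astype(int).max(-1);d=s["range_z"]
    m=np.zeros(g.shape,np.uint8);m[y0:y1,x0:x1]=(g[y0:y1,x0:x1]<115)
    k,l,st,c=cv2.connectedComponentsWithStats(m,connectivity=4)
    print(n,(d[y0:y1,x0:x1]>0).mean())
    for i in range(1,k):
        if st[i,4]<25: continue
        q=P[(l==i)&(d>0)]
        if not len(q): continue
        zt=np.percentile(q[:,2],90); t=q[q[:,2]>zt-.006]
        print(st[i],c[i].round(1),"z90",zt.round(4),"top med",np.median(t,0).round(4),"mid",((t.min(0)+t.max(0))/2).round(4))
    # deck/table height
    q=P[d>0]; w=(abs(q[:,0]-.55)<.3)&(abs(q[:,1])<.4)&(abs(q[:,2])<.02); print("table z",np.median(q[w,2]))
    cv2.imwrite(f"pics/{n}_c.png",cv2.resize(s["pixels"][y0-15:y1+15,x0-15:x1+15,::-1],None,fx=6,fy=6,interpolation=cv2.INTER_CUBIC)[:600,:800])
E
```

```text
scene 0.9969411764705882
[275 212  50  19 338] [304.2 219. ] z90 0.0795 top med [ 0.5345 -0.0176  0.0775] mid [ 0.5323 -0.0114  0.0778]
[312 212  13   5  36] [319.8 213.2] z90 0.0755 top med [ 0.5793 -0.0306  0.0723] mid [ 0.5768 -0.0255  0.0734]
[247 220  16  17 171] [254.9 228.1] z90 0.0709 top med [0.4354 0.0639 0.0694] mid [0.4363 0.0641 0.0691]
[265 225  16  19 205] [272.5 233.8] z90 0.0785 top med [0.4472 0.0168 0.0775] mid [0.4482 0.0174 0.0767]
[282 232  17  19 214] [290.8 240.9] z90 0.0784 top med [ 0.4582 -0.0302  0.0772] mid [ 0.459  -0.0297  0.0764]
[301 239  17  19 221] [309.6 248.2] z90 0.0788 top med [ 0.469  -0.0758  0.0774] mid [ 0.4704 -0.0761  0.0769]
[240 242  50  20 377] [260.1 253.3] z90 0.0424 top med [0.4072 0.004  0.0409] mid [0.4062 0.0068 0.0416]
table z -0.00019947845533407893
side 0.9967948717948718
[251 200   7   8  50] [254.  203.1] z90 0.0746 top med [0.495  0.111  0.0738] mid [0.4926 0.1052 0.0737]
[226 206  26  42 612] [237.9 227.4] z90 0.08 top med [ 0.462  -0.0337  0.0794] mid [ 0.4619 -0.027   0.0781]
table z 0.001803814382052571
```

View pics/scene_c.png

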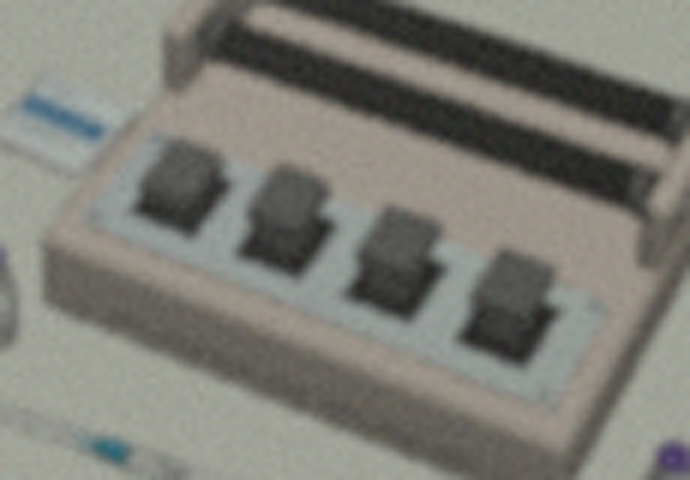

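All four keys are clear, and the left one sits about 8 mm lower (z about 0.0695), so it looks like the latched one. Their tops are at about (0.435,0.064), (0.447,0.017), (0.458,-0.030) and (0.469,-0.076), which gives a mixer yaw of about 13.5°. I'll move above the left key with the fingers shut.

```bash
python3 -m inch '[[0.5,-1,0,0.2,0],[0.5,-1,0,0.2,0],[0.5,-1,0,0.2,0],[0.5,-1,0,0.2,0],[0.5,-1,0,0.2,0]]' 20; python3 -m inch '[[0.5,-1,0,0.2,0],[0.5,-1,0,0.2,0],[0.5,-1,0,0.2,0],[0.5,-1,0,0.2,0],[0.5,-1,0,0.2,0]]'
```

```text
clock: 0.6
tool_pos: [0.2131, 0.4804, 0.2574]
eef_rot: [0.068, 0.998, -0.0, -0.0]
contact_force: [0.3, 0.6, 0.2]
opening: 0.571
clock: 1.1
tool_pos: [0.2756, 0.3555, 0.2576]
eef_rot: [0.016, 1.0, -0.0, -0.0]
contact_force: [1.5, -1.0, -0.2]
opening: 0.117
```

```bash
python3 -m inch '[[0.53,-1,0,0.3,0],[0.53,-1,0,0.3,0],[0.53,-1,0,0.3,0],[0.53,-1,0,0.3,0],[0.53,-1,0,0.3,0]]'; python3 -m inch '[[0.53,-1,0,0.3,0],[0.53,-1,0,0.3,0],[0.53,-1,-0.4,0.3,0],[0.53,-1,-0.7,0.2,0],[0.53,-1,-0.7,0,0]]'; python3 -m inch '[[0.55,-0.83,-0.7,0,0],[0.5,-0.8,-0.7,0,0],[0,0,-0.7,0,0],[0,0,-0.4,0,0],[0,0,0,0,0]]'
```

```text
clock: 1.6
tool_pos: [0.3418, 0.2305, 0.2576]
eef_rot: [-0.063, 0.998, -0.0, -0.0]
contact_force: [0.6, -0.7, -0.1]
opening: 0.007
clock: 2.1
tool_pos: [0.4084, 0.1056, 0.2123]
eef_rot: [-0.119, 0.993, 0.0, 0.0]
contact_force: [-0.4, 1.1, -0.3]
opening: -0.001
clock: 2.6
tool_pos: [0.4333, 0.0656, 0.1491]
eef_rot: [-0.119, 0.993, -0.0, -0.001]
contact_force: [-0.3, 0.5, 0.3]
opening: 0.006
```

```bash
python3 - <<'E'
from h import *
s=r.snapshot("wrist");save(s,"w1.png");print(s["K"],s["position"],s["attitude"])
b=r.snapshot("side");cv2.imwrite("pics/s1.png",cv2.resize(b["pixels"][150:260,180:310,::-1],None,fx=5,fy=5,interpolation=cv2.INTER_CUBIC))
st=r.get_state();print(st["clock"],st["tool_pos"],st["contact_force"],st["opening"])
E
```

```text
[[297.31863964   0.         254.40357903]
 [  0.         297.31863964 191.70036691]
 [  0.           0.           1.        ]] [0.36289316 0.04771032 0.27526172] [-0.08734984 -0.11035256  0.77870049  0.61140646]
2.7 [0.43387816 0.06607954 0.15028305] [-0.09982281  0.41652885 -0.49064979] 0.004857315693115053
```

View pics/s1.png

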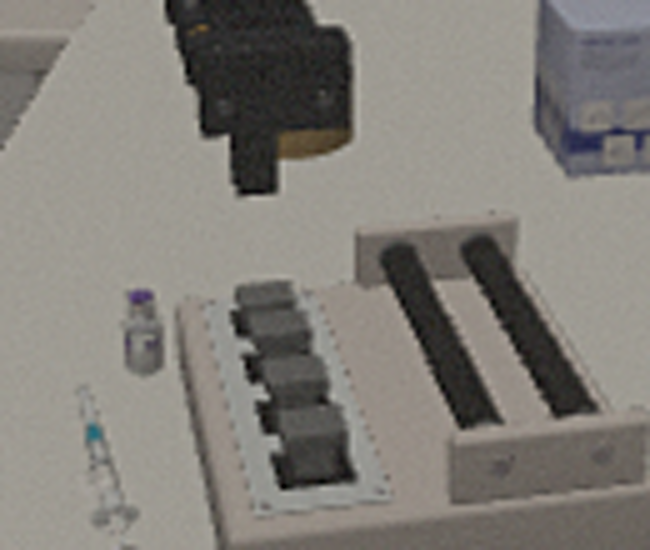

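View pics/w1.png

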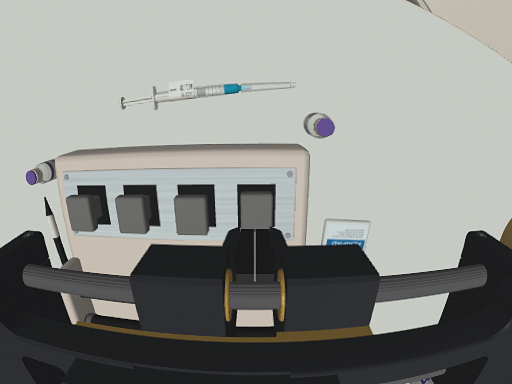

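The wrist view shows the shut fingertips lined up over the left key at (257,209). The other keys are at (192,214), (133,213) and (84,212), and nothing is in the way. The side view again shows the left key lowest. As a second view I'll cast the wrist rays to check the key tops.

```bash
python3 - <<'E'
from h import *
s=r.snapshot("wrist");K=s["K"];g=s["pixels"].astype(int).max(-1);d=s["range_z"]
m=np.zeros(g.shape,np.uint8);m[185:236,60:275]=((g>55)&(g<125))[185:236,60:275]
m=cv2.morphologyEx(m,cv2.MORPH_OPEN,np.ones((5,5)))
k,l,st,c=cv2.connectedComponentsWithStats(m,connectivity=4)
for i in range(1,k):
    if st[i,4]<300: continue
    v,u=np.nonzero(l==i);x=(u-K[0,2])/K[0,0];y=(v-K[1,2])/K[1,1];t=np.hypot(x,y)
    ray=np.c_[np.sin(t)*x/t,-np.sin(t)*y/t,-np.cos(t)]; z=d[v,u]
    P=(ray/np.cos(t)[:,None]*z[:,None])@Rc(s).T+s["position"]
    zt=np.percentile(P[:,2],80); T=P[P[:,2]>zt-.005]
    a=cv2.minAreaRect(T[:,:2].astype(np.float32)*1000)
    print(st[i],c[i].round(),"z",zt.round(4),a)
E
```

```text
[ 240  190   32   39 1232] [256. 209.] z 0.0697 ((406.88604736328125, 58.69382858276367), (89.85408782958984, 23.53502082824707), 14.66761302947998)
[ 67 193  27  37 811] [ 80. 211.] z 0.0776 ((428.47064208984375, -13.236366271972656), (34.23429870605469, 175.7332305908203), 35.7626838684082)
[ 116  193   31   39 1047] [131. 212.] z 0.0775 ((414.8238220214844, -0.8779067993164062), (35.275726318359375, 137.77835083007812), 60.87558364868164)
[ 174  193   34   40 1251] [191. 212.] z 0.0775 ((412.8873291015625, 25.195796966552734), (31.161569595336914, 104.8023681640625), 81.83741760253906)
```

Both views agree on the heights (0.070 for the left key, 0.0775 for the rest). I go down onto the left key, with contact expected at TCP z of about 0.0887.

```bash
python3 -m inch '[[0.06,-0.06,-0.8,0,0],[0,0,-0.8,0,0],[0,0,-0.6,0,0],[0,0,-0.1,0,0],[0,0,0,0,0]]'; python3 -m inch '[[0,0,-0.08,0,0],[0,0,-0.06,0,0],[0,0,0,0,0]]'
```

```text
clock: 3.25
tool_pos: [0.4356, 0.0646, 0.093]
eef_rot: [-0.119, 0.993, 0.0, 0.0]
contact_force: [0.4, 0.7, -0.4]
opening: 0.006
clock: 3.55
tool_pos: [0.436, 0.0645, 0.0897]
eef_rot: [-0.119, 0.993, 0.0, 0.001]
contact_force: [-0.5, 0.3, 1.0]
opening: 0.003
```

```bash
python3 -m inch '[[0,0,-0.04,0,0],[0,0,0,0,0]]';python3 -m inch '[[0,0,-0.04,0,0],[0,0,0,0,0]]'
```

```text
clock: 3.75
tool_pos: [0.436, 0.0645, 0.0887]
eef_rot: [-0.119, 0.993, 0.0, 0.001]
contact_force: [-0.2, -0.8, 7.1]
opening: 0.007
clock: 3.95
tool_pos: [0.4359, 0.0645, 0.0878]
eef_rot: [-0.119, 0.993, 0.0, 0.001]
contact_force: [-0.0, -0.2, 6.6]
opening: 0.002
```

The left key holds firm at about 7 N with almost no give, so it is the latched one. Up and on to key 2 (contact expected at z of about 0.0967).

```bash
python3 -m inch '[[0,0,0.7,0,0],[0,0,0.5,0,0],[0.22,-0.95,0,0,0],[0.23,-0.96,0,0,0],[0,0,0,0,0]]'; python3 -m inch '[[0,0,-0.5,0,0],[0,0,-0.2,0,0],[0,0,-0.08,0,0],[0,0,0,0,0]]'
```

```text
clock: 4.45
tool_pos: [0.447, 0.0129, 0.1174]
eef_rot: [-0.116, 0.993, -0.001, -0.0]
contact_force: [-0.6, 0.4, 0.8]
opening: 0.007
clock: 4.85
tool_pos: [0.4464, 0.0172, 0.0976]
eef_rot: [-0.12, 0.993, 0.0, -0.0]
contact_force: [-1.3, -0.5, 0.8]
opening: 0.005
```

```bash
python3 -m inch '[[0,0,-0.06,0,0],[0,0,0,0,0]]'; python3 -m inch '[[0,0,-0.04,0,0],[0,0,0,0,0]]'
```

```text
clock: 5.05
tool_pos: [0.4466, 0.0171, 0.0964]
eef_rot: [-0.12, 0.993, 0.0, -0.0]
contact_force: [-0.6, 0.3, 2.4]
opening: 0.004
clock: 5.25
tool_pos: [0.4466, 0.0171, 0.0953]
eef_rot: [-0.119, 0.993, 0.0, -0.0]
contact_force: [-2.2, 1.5, 2.9]
opening: 0.006
```

Key 2 touched at about 2.5 N, giving 1 to 2 mm. On to key 3.

```bash
python3 -m inch '[[0,0,0.8,0,0],[0.23,-0.94,0,0,0],[0.23,-0.95,0,0,0],[0,0,0,0,0],[0,0,0,0,0]]'; python3 -m inch '[[0,0,-0.5,0,0],[0,0,-0.2,0,0],[0,0,-0.06,0,0],[0,0,-0.04,0,0],[0,0,0,0,0]]'
```

```text
clock: 5.75
tool_pos: [0.4584, -0.031, 0.1152]
eef_rot: [-0.118, 0.993, 0.0, 0.0]
contact_force: [-0.2, 0.4, -0.0]
opening: 0.005
clock: 6.25
tool_pos: [0.4581, -0.0297, 0.0954]
eef_rot: [-0.12, 0.993, 0.0, 0.0]
contact_force: [-2.0, 1.7, 1.9]
opening: 0.005
```

```bash
python3 -m inch '[[0,0,-0.02,0,0],[0,0,0,0,0]]'
```

```text
clock: 6.45
tool_pos: [0.4583, -0.0302, 0.095]
eef_rot: [-0.119, 0.993, 0.0, 0.0]
contact_force: [-1.0, 2.2, 3.9]
opening: 0.002
```

Key 3 touched at 2 to 4 N. On to key 4 at (0.469,-0.0758).

```bash
python3 -m inch '[[0,0,0.8,0,0],[0.22,-0.92,0,0,0],[0.23,-0.92,0,0,0],[0,0,0,0,0],[0,0,0,0,0]]'; python3 -m inch '[[0,0,-0.5,0,0],[0,0,-0.2,0,0],[0,0,-0.06,0,0],[0,0,-0.04,0,0],[0,0,0,0,0]]'; python3 -m inch '[[0,0,-0.02,0,0],[0,0,0,0,0]]'
```

```text
clock: 6.95
tool_pos: [0.4694, -0.0771, 0.1147]
eef_rot: [-0.118, 0.993, 0.0, -0.0]
contact_force: [-0.1, 0.1, 1.3]
opening: 0.009
clock: 7.45
tool_pos: [0.4692, -0.0756, 0.0949]
eef_rot: [-0.12, 0.993, 0.0, -0.0]
contact_force: [-1.0, 2.1, 3.3]
opening: 0.006
clock: 7.65
tool_pos: [0.4695, -0.0762, 0.0944]
eef_rot: [-0.119, 0.993, 0.0, 0.0]
contact_force: [-1.0, 2.3, 3.4]
opening: 0.005
```

Key 4 touched at about 3.4 N. Back to the latched left key.

```bash
python3 -m inch '[[0,0,1,0,0],[-0.25,1,0,0,0],[-0.25,1,0,0,0],[-0.25,1,0,0,0],[-0.25,1,0,0,0]]'; python3 -m inch '[[-0.25,1,0,0,0],[-0.1,0.63,0,0,0],[0,0,-0.5,0,0],[0,0,-0.5,0,0],[0,0,0,0,0]]'; python3 -m inch '[[0,0,-0.2,0,0],[0,0,-0.08,0,0],[0,0,-0.04,0,0],[0,0,-0.04,0,0],[0,0,0,0,0]]'
```

```text
clock: 8.15
tool_pos: [0.4447, 0.0236, 0.1193]
eef_rot: [-0.118, 0.993, -0.0, 0.0]
contact_force: [-0.3, 0.9, 0.3]
opening: 0.003
clock: 8.65
tool_pos: [0.4356, 0.0638, 0.0933]
eef_rot: [-0.119, 0.993, -0.001, -0.001]
contact_force: [-0.4, 0.2, -1.1]
opening: 0.008
clock: 9.15
tool_pos: [0.4362, 0.0637, 0.086]
eef_rot: [-0.119, 0.993, -0.0, 0.001]
contact_force: [-0.5, -1.3, 6.4]
opening: 0.002
```

```bash
python3 -m inch '[[0,0,-0.04,0,0],[0,0,-0.04,0,0],[0,0,0,0,0]]'; python3 -m inch '[[0,0,-0.04,0,0],[0,0,0,0,0]]'
```

```text
clock: 9.45
tool_pos: [0.4362, 0.0637, 0.0841]
eef_rot: [-0.119, 0.993, -0.0, 0.001]
contact_force: [-0.6, -0.4, 7.9]
opening: 0.002
clock: 9.65
tool_pos: [0.4362, 0.0637, 0.0834]
eef_rot: [-0.119, 0.993, -0.0, 0.001]
contact_force: [-1.3, 0.5, 11.6]
opening: 0.004
```

```bash
python3 -m inch '[[0,0,-0.03,0,0],[0,0,0,0,0]]'; python3 -m inch '[[0,0,0.7,0,0],[0,0,1,0,0],[0,0,1,0,0],[0,0,0.5,0,0],[0,0,0,0,0]]'; python3 - <<'E'
from h import *
s=r.snapshot("wrist");save(s,"w2.png");s=r.snapshot("scene")
g=s["pixels"].astype(int).max(-1);P=cloud(s)
for u,v in((254.9,225),(272.5,231),(290.8,238),(309.6,245)):
    u=int(u);q=P[v-7:v+5,u-4:u+5,2].ravel();print(u,v,np.percentile(q,[50,85]).round(4))
cv2.imwrite("pics/s2.png",cv2.resize(s["pixels"][195:285,210:340,::-1],None,fx=5,fy=5,interpolation=cv2.INTER_CUBIC))
b=r.snapshot("side");cv2.imwrite("pics/s3.png",cv2.resize(b["pixels"][150:260,180:310,::-1],None,fx=5,fy=5,interpolation=cv2.INTER_CUBIC))
E
```

```text
clock: 9.85
tool_pos: [0.4362, 0.0637, 0.0833]
eef_rot: [-0.119, 0.993, -0.0, 0.001]
contact_force: [-1.9, -0.5, 20.2]
opening: 0.009
clock: 10.35
tool_pos: [0.4368, 0.064, 0.1631]
eef_rot: [-0.119, 0.993, 0.0, 0.002]
contact_force: [0.4, -0.3, -0.8]
opening: 0.006
254 225 [0.0766 0.0783]
272 231 [0.0765 0.0786]
290 238 [0.077  0.0787]
309 245 [0.0769 0.0784]
```

View pics/w2.png

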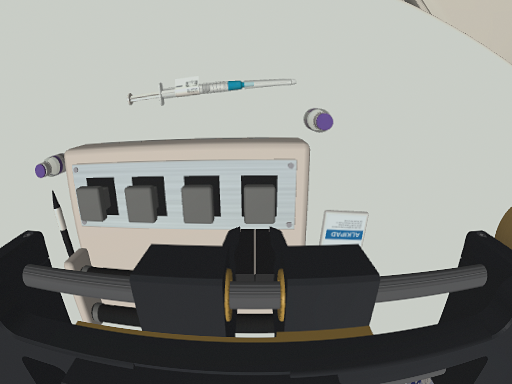

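View pics/s3.png

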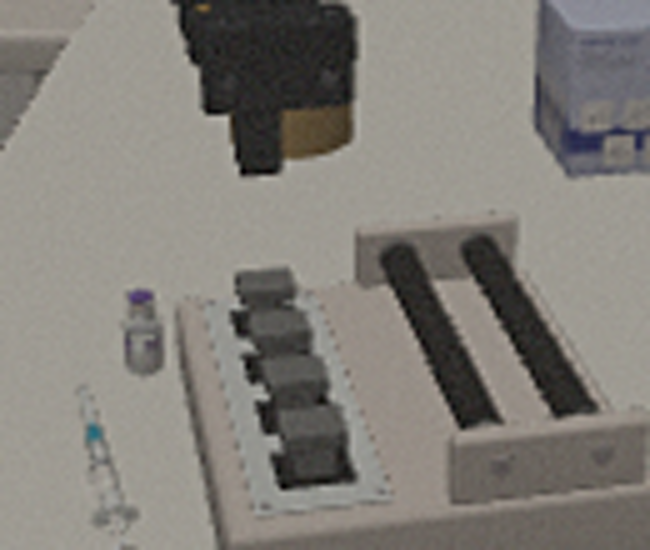

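In both views the left key (wrist (260,204), side (265,285)) now stands level with the other three. All four tops read about 0.0785, the things around look unmoved, and the fingers are clear. I'm handing in.

```bash
python3 -c "
from plant import r
print(r.finish_job())"
```

```text
the job is handed in; nothing more can be done
None
```

The mixer is off: I tapped all four keys from left to right, and the leftmost was the latched one. It stood at 70 mm and held firm at about 7 N, while the other three gave 1–3 mm at 2–4 N. I then pressed the left key to its bottom stop (20 N at the end) and lifted the finger away.

**Last checks:** all four key tops read about 78.5 mm, level within 0.5 mm. The force reading was back to noise, with the fingers about 65 mm clear of the keys. The vials, syringe, pen and sachet looked unmoved in the images, though I did not measure their positions again. I didn't check the tape roll separately; the arm never went near table height there.

**One check that failed:** the outlines of the keys from the wrist camera were spoiled by stray points. I used only its heights, which agreed with the scene camera. The key positions therefore came from the scene camera alone, and the touches at each key bore them out.

The job was handed in at about 10.5 s on the robot's clock. It gave no verdict.

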